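# Fold the flap and shut the canister case

### The arm

A 6-joint arm with a two-finger parallel gripper is mounted at the origin on a cart in front of the work surface, level with it; the furniture and walls round the work are solid. World frame = base frame: x ahead of the robot, y to its left, z up, the work surface at z = 0. Lengths are in mm, angles in rad, forces in N, time in s.
With the tool pointing down it reaches from about 350 to 950 mm from the base axis. Payload 17.4 kg.
Tool frame: the origin (TCP) lies midway between the tips of the shut fingers; the grasp point (between the pads) lies 19 mm behind it; z points along the fingers, y is the line along which they close (so a half turn about z gives the same grasp; the last joint's range is limited). The gripper opens to 93 mm and grips with 3 to 60 N. Pads are 15 mm wide; open, the fingers measure 128 mm over their backs; the gripper's body (75 mm by 188 mm) begins 65 mm behind the grasp point.
Start: joints at [1.117, 0.116, 1.442, -0, 1.584, -0.038], TCP at [272.656, 617.488, 218.646] pointing down, gripper open.
Joint ranges: [-2.83, 2.83], [-0.83, 2.19], [0.07, 2.5], [-1.14, 4.28], [0.01, 3], [-2.97, 2.97]. Speed limits (rad/s): [1.89, 1.89, 2.22, 3.14, 3.14, 3.14].

### API

Orientations are given as a 3x3 rotation matrix whose columns are the frame's x, y, z axes.
In Python, from cell import ctrl, snapshot gives the robot as it stands. The module is installed in compiled form; this text tells all that it offers.
- The arm moves only by the tool drive_tool, never from a script. Its argument "plan" is a list of rows, each a list of 5 numbers: the opening, from 0 (shut) to 1 (fully open), then the shift along the world's x, y, z scaled (see below), then the turn about the world's z scaled (see below). A call has 1 to 20 rows; each row shifts and turns the commanded pose from where the row before left it; what a row does not reach is not made up. The controller multiplies each number of a shift by 40 mm and each number of a turn by 0.15 rad. A row lasts 1/10 s, in which the tool goes at most 50 mm and 8.59 degrees, less where a joint would pass 70% of its speed; a pose out of reach is approached as far as the arm can. A call with a number of a shift or a turn outside -1 to 1 is refused whole. A call with a gripper value outside its range is refused whole. The fingers move at their own pace and stop on an object; the grip force is fixed at half the most. Time passes only in rows, so rows that do not move let the fingers close. It gives the time, the measured TCP pose, the force, the opening and the grip force at its end, in the units of the state.
- ctrl.get_obs(): the state, without advancing time (a new reading comes with each control period).
- snapshot(name): name is "side" or "top"; returns a dict with "frame" (420x560x3 uint8, red, green, blue), "fx", "fy", "cx", "cy" (pixels), "dist" ([k1, k2, p1, p2, k3] as OpenCV has them; the pictures are not rectified), "rvec" (rotation vector, rad) and "tvec" (3), from world to camera coordinates, as OpenCV has them. Camera axes: x right, y down, z forward; pixel columns grow to the right and rows downward; lengths in mm; the calibration is good to about 2 mm. A picture is of the moment at which its call begins. There is no depth.
- ctrl.hand_in(): hands the job in; it is judged then, once.
The state is a dict: "clock": time; "joints": joint angles; "joint_velocities": joint speeds; "joint_torque": joint torques, N m; "eef_pos": TCP position; "ee_rot": TCP orientation; "contact_force": force on the tool from outside, world axes, zero at the start; "wrist_torque": the same for the moment, N m; "finger_gap": finger opening in mm; "finger_force": force on a finger pad.
Only numpy, scipy, OpenCV 4.12 (cv2) and the standard library are available. Lean on these libraries where they do the work, as an engineer would, in place of code of your own. Each camera call takes 0.05 s, during which the arm holds its last target. There are 200 camera calls.

### The job

Close up the open grey canister case: push the aluminium flap that stands up inside it down flat over the canisters, and only then push the hinged cover over and press it fully shut. Fingertip pushes are enough and nothing is to be picked up: the case must not be lifted or shoved out of its place, the canisters must stay standing in it, and everything else on the table is left alone.

Things in the scene. Friction and masses are not known exactly. Their poses are not given: they have to be found in the camera images.
- case: grey sheet-steel case, 190 (its x) x 140 (y) x 80 mm high, walls 4 mm, inner floor 7 mm up, open at the top; loose, about 2 kg, rubber feet. Origin under its centre on the table, z up, +x roughly away from the robot (yaw -0.4 to 0.9 rad), +y to the robot's left. A cross wall 53 mm high stands at x = +32 mm. Flap hinged inside the near (-x) wall, cover along the left (+y) rim.
- flap (a joint): angle of the aluminium flap: 0 = folded flat inside the case, 1.57 = upright; stops at 0 and 1.9. 122 mm long, 44 mm wide, 3 mm thick, free edge rolled to 6 mm. It folds away from the robot (case +x) and down. Stiff hinge (0.05 N m friction, about 0.5 N at the edge): it stays where it is left. Folded, its upper face is 62 mm above the table, 18 mm below the rim.
- flap_hinge (a point): middle of the flap's hinge line, which runs along the case's y, at case x = -87.5, y = 0, z = 61 mm.
- flap_edge (a point): middle of the flap's free edge, 119 mm from its hinge; axes turn with the flap (x from the hinge to the edge).
- cover (a joint): angle of the grey cover: 0 = shut, 1.57 = upright, more = leaning outward to the left; stops at 0 and 2.0. 196 mm along the hinge x 144 mm, 4 mm thick, its underside on the hinge line. It swings to the right (case -y) and down. Stiff hinge (0.17 N m friction, about 1.3 N at the edge): it stays where it is left. Shut, its top is 84 mm above the table. The upright flap blocks it.
- cover_hinge (a point): middle of the cover's hinge line, which runs along the case's x, at case x = 0, y = +70, z = 80 mm.
- cover_edge (a point): middle of the cover's free edge on its outer face, 140 mm from the hinge line; axes turn with the cover (-y from the hinge to the edge, z out of the outer face). A 12 mm lip along this edge ends up outside the case's right wall.
- canister_0: white moulded canister, 42 mm across, 44 mm tall, standing loose on the case's inner floor in the near bay, below the flap; origin under its centre. Graspable, but it is to be left in place.
- canister_1: white moulded canister, 42 mm across, 44 mm tall, standing loose on the case's inner floor in the near bay, below the flap; origin under its centre. Graspable, but it is to be left in place.
- canister_2: white moulded canister, 42 mm across, 44 mm tall, standing loose on the case's inner floor in the far bay, which the flap does not cover; origin under its centre. Graspable, but it is to be left in place.
- oil_bottle: small white bottle with a red needle cap, 32 mm across, 90 mm tall; origin under its centre. Bystander.
- girder_load: yellow girder lying flat, 18x140x24 mm, long axis its y; origin under its centre. Bystander.
- spare_track_0: short straight track piece, 56x120x11 mm, long axis its y; origin under its centre. Bystander.
- block_signal: light signal on a post, 30x30x135 mm; origin under its centre. Bystander.
Not all that is in view belongs to the job. Leave any green look-alike of the canister_0 alone.

How it is judged:
By the outcome, as a careful person would: the job done as asked, in the order asked, and still so for the second after the job is handed in, with the robot touching nothing.
It also fails if it takes over 53 s, if anything falls off the work surface, if the arm or the gripper's body presses on something with over 40 N, if the wrist force passes 120 N, or if a joint passes its speed limit or range.

## Working session

There is one attempt and no reset: what is moved stays moved. The work goes in short steps, Python scripts to look and compute and a tool call to move; the robot and the scene stay as the last step left them, time stands still between calls to the robot, and variables do not carry over. Pictures are saved under pics/ and viewed, at most 10 in all, crops included, and the job is handed in when it is done.

Besides the shell and the picture viewer there is one more tool, called after ">>>" by a JSON object that holds its "method" and its "body". drive_tool: Moves the arm, as the interface text tells. Shifts and turns lie within -1 to 1; 1 stands for 40 mm of shift or 0.15 rad of turn. Its arguments: {"type":"object","properties":{"plan":{"type":"array"}},"required":["plan"]}

```bash
mkdir -p pics
cat > h.py <<'E'
import numpy as np, cv2
from cell import ctrl, snapshot
def snap(n,f):
    s=snapshot(n); cv2.imwrite('pics/'+f,s['frame'][:,:,::-1]); 
    np.save('pics/'+n+'.npy',{k:s[k] for k in s},allow_pickle=True); return s
def load(n): return np.load('pics/'+n+'.npy',allow_pickle=True).item()
def K(s): return np.array([[s['fx'],0,s['cx']],[0,s['fy'],s['cy']],[0,0,1.]])
def ray(s,p):
    u=cv2.undistortPoints(np.array([[p]],float),K(s),np.array(s['dist'],float))[0,0]
    R=cv2.Rodrigues(np.array(s['rvec'],float))[0]; t=np.array(s['tvec'],float).ravel()
    return -R.T@t, R.T@np.array([u[0],u[1],1])
def onz(s,p,z):
    c,d=ray(s,p); return c+d*(z-c[2])/d[2]
def proj(s,P): return cv2.projectPoints(np.array(P,float).reshape(-1,1,3),np.array(s['rvec'],float),np.array(s['tvec'],float),K(s),np.array(s['dist'],float))[0][:,0]
E
python3 - <<'E'
from h import *
for n in('top','side'):
    s=snap(n,n+'1.png'); print(n,ray(s,(280,210)))
o=ctrl.get_obs();print(o['clock'],o['eef_pos'],o['ee_rot'],o['finger_gap'])
E
```

```text
top (array([ 473.18649294,   45.00727811, 1287.00944953]), array([ 0.18107861, -0.01911718, -0.98363711]))
side (array([ 325.57850108, -560.44565178,  517.84638046]), array([ 0.43883856,  0.74810678, -0.49820962]))
0.1 [272.55954652 617.32684007 217.95840693] [[-9.14796883e-01  4.03913910e-01 -4.66053187e-04]
 [ 4.03914176e-01  9.14796390e-01 -9.50234838e-04]
 [ 4.25307047e-05 -1.05751736e-03 -9.99999440e-01]] 92.72590780567481
```

View pics/top1.png

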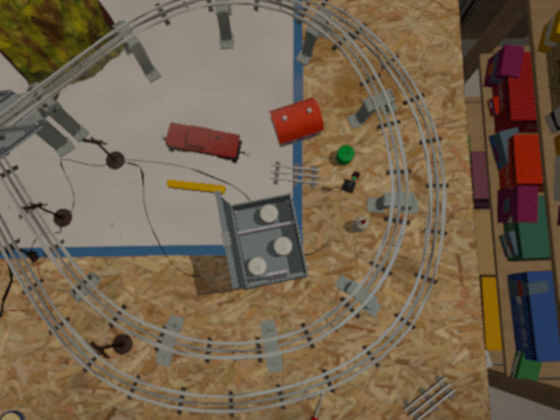

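View pics/side1.png

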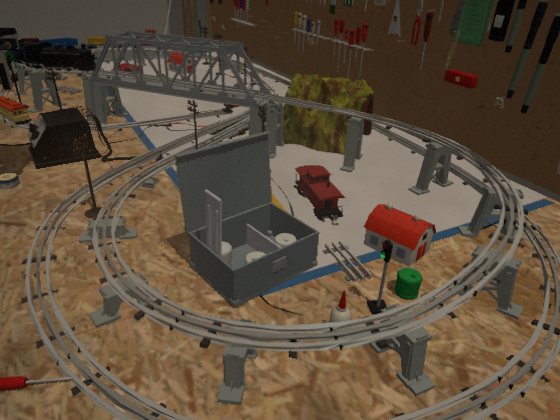

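The top view shows the case around (265,240) with three white canisters at (269,213), (283,246), (258,267). The cover stands along its left image edge at (230,240). In the side view the flap stands at (213,225), and the cover is the large panel at (225,190). The green look-alike is at (345,155) in the top view. An elevated track loop surrounds everything.

Run:
```python
from h import *
s=load('top'); t=load('side')
print(proj(s,[[500,0,0],[600,0,0],[500,100,0]]),proj(t,[[500,0,0],[600,0,0],[500,100,0]]))
a=cv2.resize(s['frame'][180:300,200:320],None,fx=5,fy=5,interpolation=2)
cv2.imwrite('pics/c1.png',a[:,:,::-1])
b=cv2.resize(t['frame'][125:315,165:335],None,fx=3.15,fy=3.15,interpolation=2)
cv2.imwrite('pics/c2.png',b[:,:,::-1]);print(b.shape)
```

```text
[[290.0118347  298.48031881]
 [289.19417074 255.67416519]
 [247.14655873 298.99495757]] [[197.1689034  304.41333884]
 [250.60018188 287.1162107 ]
 [178.20562409 271.64714697]]
(598, 536, 3)
```

View pics/c1.png

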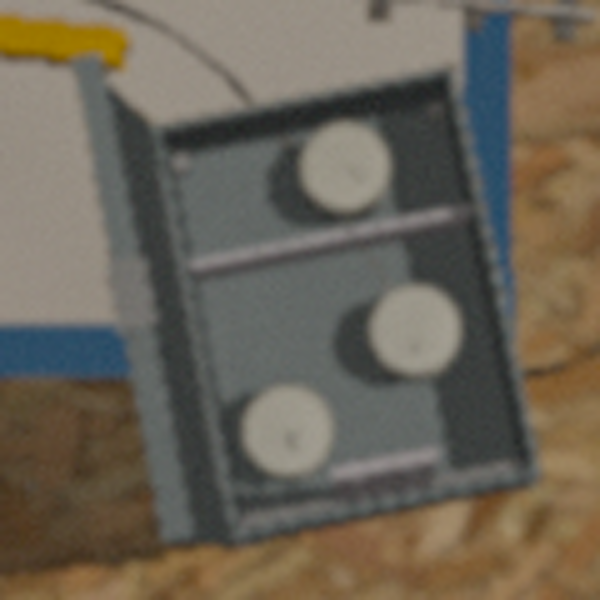

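View pics/c2.png

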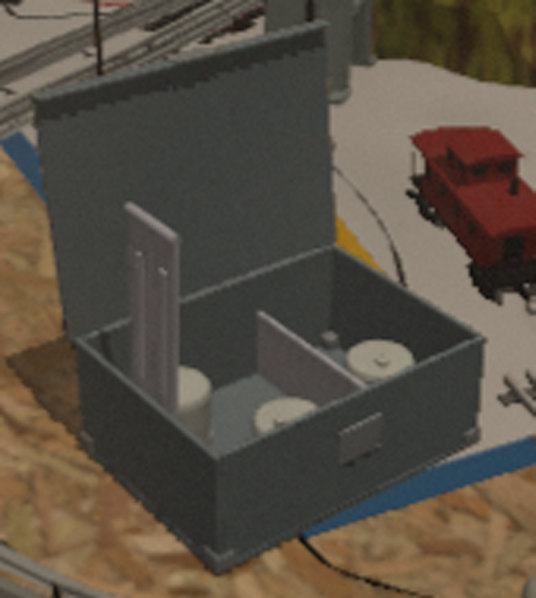

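Enlarged, the rim corners in crop 1 are about (235,545), (537,480), (452,75) and (160,130). The flap is upright at about (385,465), and in crop 2 its top edge runs from (128,205) to (178,240). The cover leans slightly outward, its free edge in crop 1 running from (88,60) to (175,540). In crop 2 its free edge runs from (35,98) to (325,28).

Run:
```python
from h import *
s=load('top'); t=load('side')
T=lambda p:(p[0]/5+200,p[1]/5+180); S=lambda p:(p[0]/3.15+165,p[1]/3.15+125)
c=np.array([onz(s,T(p),80)[:2] for p in[(235,545),(537,480),(452,75),(160,130)]])
print(c, np.linalg.norm(c-np.roll(c,-1,0),axis=1))
d=c[3]+c[2]-c[0]-c[1]; yaw=np.arctan2(d[1],d[0]); m=c.mean(0); print('top',m,yaw)
c2=np.array([onz(t,S(p),80)[:2] for p in[(76,341),(218,457),(484,342),(334,248)]])
d=c2[3]+c2[2]-c2[0]-c2[1]; print('side',c2.mean(0),np.arctan2(d[1],d[0]),np.linalg.norm(c2-np.roll(c2,-1,0),axis=1))
R=np.array([[np.cos(yaw),-np.sin(yaw)],[np.sin(yaw),np.cos(yaw)]])
M=(m+c2.mean(0))/2
print('axes',R)
# triangulate flap edge mid and cover edge mid
def tri(p,q):
    a,u=ray(s,p);b,v=ray(t,q); u/=np.linalg.norm(u);v/=np.linalg.norm(v)
    k=np.linalg.lstsq(np.c_[u,-v],b-a,rcond=None)[0]; P=a+u*k[0];Q=b+v*k[1]; return (P+Q)/2,np.linalg.norm(P-Q)
for n,p,q in[('flapL',(330,468),(128,205)),('flapR',(440,455),(178,240)),('covNear',(175,540),(35,98)),('covFar',(88,60),(325,28))]:
    P,e=tri(T(p),S(q)); print(n,P,e,'case',R.T@(P[:2]-m),P[2])
# track height: top of nearest rail in side and others
for n,z in(('house',0),('track',0)):pass
print('bottle',onz(s,(362,225),40),'signal',onz(s,(352,182),60),'girder',onz(s,(196,186),24),'track0',onz(s,(296,174),11))
print('elev track near', [onz(s,p,100) for p in[(240,348),(150,320),(105,270),(270,350),(350,325),(400,200)]])
```

```text
[[519.99777351  96.79196351]
 [546.79153581 -36.43077097]
 [729.56369946  -2.50710123]
 [705.96755495 129.62928211]] [135.89040687 185.89373086 134.2266808  188.84662851]
top [625.58014093  46.87084336] 0.17911047992806214
side [629.42837586  44.262591  ] 0.16774318983427783 [135.75721074 182.01245292 136.7930347  184.84009237]
axes [[ 0.98400255 -0.17815435]
 [ 0.17815435  0.98400255]]
flapL [546.09862171  53.99949893 180.98414633] 0.7404462064724961 case [-76.94001688  21.174594  ] 180.98414632958435
flapR [552.58030379   8.82806326 181.13107422] 3.044667664448385 case [-78.60951309 -24.42895394] 181.13107421757962
covNear [518.12328904 113.57321633 221.73842401] 2.9281685474629775 case [-93.85449853  84.77921139] 221.7384240068149
covFar [708.61457341 148.52015615 218.88097804] 1.0431230023248614 case [99.81536128 85.23023771] 218.88097803907326
bottle [ 665.0421235  -167.96954568   40.        ] signal [ 762.48200174 -145.71365934   60.        ] girder [766.22696806 218.98460508  24.        ] track0 [795.6444011  -19.66510199  11.        ]
elev track near [array([395.75647682, 111.36912266, 100.        ]), array([456.41337609, 303.42425088, 100.        ]), array([564.2864223 , 403.67084518, 100.        ]), array([390.91399542,  47.91426942, 100.        ]), array([ 440.83691043, -123.03464019,  100.        ]), array([ 710.69894354, -243.74703635,  100.        ])]
```

>>> {"method": "drive_tool", "body": {"plan": [[0,0,0,1,0],[0,0,0,1,0],[0,0,0,1,0],[0,0,0,1,0],[0,0.36,-0.93,0,-0.41],[0,0.36,-0.93,0,-0.41],[0,0.36,-0.93,0,-0.41],[0,0.36,-0.93,0,-0.41],[0,0.36,-0.93,0,-0.41],[0,0.36,-0.93,0,-0.41],[0,0.36,-0.93,0,-0.41],[0,0.36,-0.93,0,-0.41],[0,0.36,-0.93,0,-0.41],[0,0.36,-0.93,0,-0.41],[0,0.36,-0.93,0,-0.41],[0,0.36,-0.93,0,-0.41],[0,0.36,-0.93,0,-0.41],[0,0.36,-0.93,0,-0.41],[0,0.36,-0.93,0,-0.41],[0,0.36,-0.93,0,-0.41]]}}

```text
clock: 2.1
eef_pos: [503.3, 20.6, 378.5]
ee_rot: [[-0.168, 0.986, -0.0], [0.986, 0.168, 0.0], [0.0, -0.0, -1.0]]
contact_force: [0.9, 0.5, -0.9]
finger_gap: 0.2
finger_force: 0.0
```

>>> {"method": "drive_tool", "body": {"plan": [[0,0,0,-0.9,0],[0,0,0,-0.9,0],[0,0,0,-0.9,0],[0,0,0,-0.9,0],[0,0,0,-0.9,0],[0,0,0,-0.85,0],[0,0,0,0,0],[0,0.46,0.08,-0.09,0],[0,0.46,0.08,-0.09,0],[0,0.46,0.08,-0.09,0],[0,0,0,0,0]]}}

```text
clock: 3.2
eef_pos: [559.7, 32.1, 154.9]
ee_rot: [[-0.17, 0.985, 0.0], [0.985, 0.17, 0.0], [0.0, 0.0, -1.0]]
contact_force: [-0.5, 0.5, -0.5]
finger_gap: 0.5
finger_force: 0.0
```

Run:
```python
from h import *
s=snap('top','t2.png'); t=snap('side','s2.png')
a=cv2.resize(s['frame'][180:310,190:320],None,fx=3,fy=3); b=cv2.resize(t['frame'][125:255,165:295],None,fx=3,fy=3)
cv2.imwrite('pics/c3.png',np.hstack([a,b])[:,:,::-1])
```

```text
(no output)
```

View pics/c3.png

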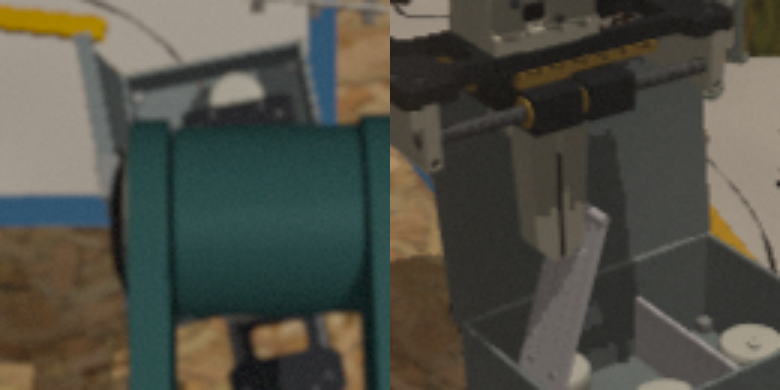

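Left half: the gripper is over the case, clear of the cover (left edge at (100,120)). Right half: the fingertip at (560,250) has tipped the flap to roughly 1.2 rad. I'll continue along the arc.

>>> {"method": "drive_tool", "body": {"plan": [[0,0.32,0.057,-0.19,0],[0,0.32,0.057,-0.19,0],[0,0.246,0.044,-0.275,0],[0,0.246,0.044,-0.275,0],[0,0,0,0,0]]}}

```text
clock: 3.8
eef_pos: [603.4, 40.0, 114.8]
ee_rot: [[-0.17, 0.985, -0.002], [0.985, 0.17, -0.0], [0.0, -0.002, -1.0]]
contact_force: [-0.2, 0.4, -0.8]
finger_gap: 0.2
finger_force: 0.0
```

>>> {"method": "drive_tool", "body": {"plan": [[0,0.16,0.028,-0.34,0],[0,0.16,0.028,-0.34,0],[0,0.05,0.009,-0.31,0],[0,0.05,0.009,-0.3,0],[0,0,0,0,0]]}}

```text
clock: 4.3
eef_pos: [620.2, 42.9, 63.6]
ee_rot: [[-0.17, 0.985, -0.001], [0.985, 0.17, -0.0], [0.0, -0.001, -1.0]]
contact_force: [0.2, 0.3, 0.7]
finger_gap: 0.5
finger_force: 0.0
```

Press down in small steps until contact.

>>> {"method": "drive_tool", "body": {"plan": [[0,0,0,-0.04,0],[0,0,0,-0.04,0],[0,0,0,0,0]]}}

```text
clock: 4.6
eef_pos: [620.3, 42.9, 62.6]
ee_rot: [[-0.17, 0.985, 0.0], [0.985, 0.17, -0.0], [-0.0, 0.0, -1.0]]
contact_force: [-3.9, -0.0, 9.2]
finger_gap: 0.7
finger_force: 4.5
```

>>> {"method": "drive_tool", "body": {"plan": [[0,0,0,0.5,0],[0,0,0,1,0],[0,0,0,1,0],[0,0,0,1,0],[0,0,0,1,0],[0,0,0,1,0],[0,0,0,0.5,0],[0,-0.1,0.8,0,0],[0,-0.1,0.8,0,0],[0,-0.1,0.8,0,0],[0,-0.1,0.8,0,0],[0,-0.05,0.4,0,0],[0,0,0,0,0]]}}

```text
clock: 5.9
eef_pos: [602.0, 188.4, 301.6]
ee_rot: [[-0.172, 0.985, -0.0], [0.985, 0.172, 0.0], [0.0, -0.0, -1.0]]
contact_force: [-0.5, -0.8, 0.5]
finger_gap: 0.5
finger_force: 0.0
```

Run:
```python
from h import *
s=snap('top','t3.png'); t=snap('side','s3.png')
a=cv2.resize(s['frame'][180:310,190:320],None,fx=3,fy=3); b=cv2.resize(t['frame'][165:295,185:315],None,fx=3,fy=3)
cv2.imwrite('pics/c4.png',np.hstack([a,b])[:,:,::-1])
```

```text
(no output)
```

View pics/c4.png

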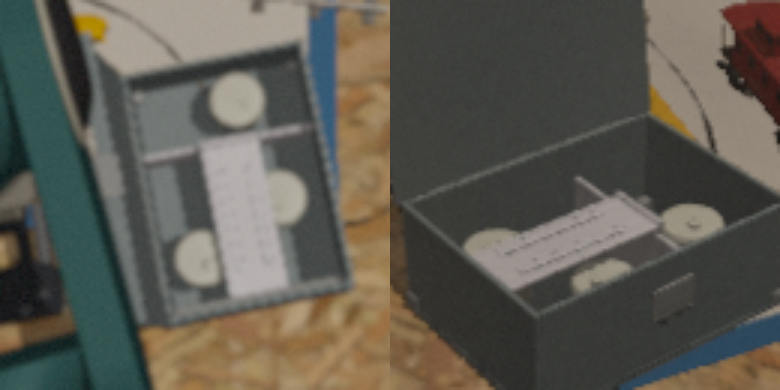

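The flap lies flat (left half from (205,145) to (285,290)) and all three canisters are standing in place. Now the cover.

>>> {"method": "drive_tool", "body": {"plan": [[0,0,0,-0.85,0],[0,0,0,-0.85,0],[0,0,0,-0.84,0],[0,0,0,0,0],[0,0.068,-0.388,-0.03,0],[0,0.068,-0.388,-0.03,0],[0,0.068,-0.388,-0.03,0],[0,0.068,-0.388,-0.03,0],[0,0.061,-0.345,-0.053,0],[0,0.061,-0.345,-0.053,0],[0,0.061,-0.345,-0.053,0],[0,0,0,0,0]]}}

```text
clock: 7.2
eef_pos: [620.6, 81.7, 188.5]
ee_rot: [[-0.169, 0.986, -0.001], [0.986, 0.169, -0.001], [-0.0, -0.001, -1.0]]
contact_force: [-0.3, -0.3, 0.1]
finger_gap: 0.6
finger_force: 0.0
```

>>> {"method": "drive_tool", "body": {"plan": [[0,0.044,-0.25,-0.134,0],[0,0.044,-0.25,-0.134,0],[0,0.044,-0.25,-0.134,0],[0,0.035,-0.2,-0.204,0],[0,0.035,-0.2,-0.204,0],[0,0.035,-0.2,-0.204,0],[0,0,0,0,0]]}}

```text
clock: 7.9
eef_pos: [629.6, 28.4, 146.7]
ee_rot: [[-0.169, 0.986, -0.002], [0.986, 0.169, -0.0], [0.0, -0.002, -1.0]]
contact_force: [0.6, 0.3, 0.4]
finger_gap: 0.3
finger_force: 0.0
```

>>> {"method": "drive_tool", "body": {"plan": [[0,0.023,-0.131,-0.25,0],[0,0.023,-0.131,-0.25,0],[0,0.023,-0.131,-0.25,0],[0,0.02,-0.115,-0.263,0],[0,0.02,-0.115,-0.263,0],[0,0.02,-0.115,-0.25,0],[0,0,0,0,0]]}}

```text
clock: 8.6
eef_pos: [634.5, -0.6, 85.5]
ee_rot: [[-0.17, 0.985, -0.002], [0.985, 0.17, -0.0], [0.0, -0.002, -1.0]]
contact_force: [0.3, 0.8, 0.4]
finger_gap: 0.6
finger_force: 0.0
```

>>> {"method": "drive_tool", "body": {"plan": [[0,0,0,-0.04,0],[0,0,0,-0.04,0],[0,0,0,0,0]]}}

```text
clock: 8.9
eef_pos: [635.3, 0.1, 84.5]
ee_rot: [[-0.17, 0.985, 0.0], [0.985, 0.17, -0.0], [-0.0, 0.0, -1.0]]
contact_force: [-0.1, 0.1, -0.8]
finger_gap: 0.6
finger_force: 0.0
```

>>> {"method": "drive_tool", "body": {"plan": [[0,0,0,-0.03,0],[0,0,0,-0.02,0],[0,0,0,0,0]]}}

```text
clock: 9.2
eef_pos: [635.5, 0.1, 84.1]
ee_rot: [[-0.17, 0.985, 0.001], [0.985, 0.17, -0.0], [-0.0, 0.001, -1.0]]
contact_force: [-6.6, -0.3, 14.0]
finger_gap: 0.5
finger_force: 6.8
```

Hard stop at 84 mm with 14 N. I'll lift clear and look.

>>> {"method": "drive_tool", "body": {"plan": [[0,0,0,0.5,0],[0,0,0,1,0],[0,0,0,1,0],[0,0,0,1,0],[0,0,0,1,0],[0,0,0,1,0],[0,0,0,1,0],[0,-0.5,0.8,0,0],[0,-0.5,0.8,0,0],[0,-0.5,0.8,0,0],[0,-0.5,0.8,0,0],[0,-0.5,0.8,0,0],[0,-0.5,0.8,0,0],[0,-0.5,0.8,0,0],[0,0,0,0,0]]}}

```text
clock: 10.7
eef_pos: [493.2, 226.7, 343.0]
ee_rot: [[-0.174, 0.985, 0.001], [0.985, 0.174, 0.001], [0.001, 0.001, -1.0]]
contact_force: [-0.3, 0.4, -0.0]
finger_gap: 0.5
finger_force: 0.0
```

Run:
```python
from h import *
s=snap('top','t4.png'); t=snap('side','s4.png')
a=cv2.resize(s['frame'][180:310,190:320],None,fx=3,fy=3); b=cv2.resize(t['frame'][185:315,185:315],None,fx=3,fy=3)
cv2.imwrite('pics/c5.png',np.hstack([a,b])[:,:,::-1])
```

```text
(no output)
```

View pics/c5.png

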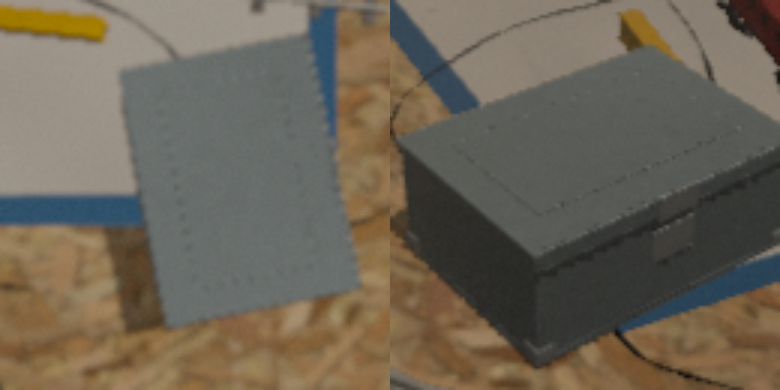

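The cover is fully shut, its lip outside the right wall (right half, (540,255)–(780,150)). The case is where it was and the robot is clear.

```bash
python3 -c "
from cell import ctrl
print(ctrl.hand_in())"
```

```text
the job is handed in; nothing more can be done
None
```

I folded the flap down flat first, then pressed the cover fully shut and handed the job in at about 11 s; in the last pictures the case had not moved, and the canisters were still standing when I last saw them, just before the cover closed.

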